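# Clear the stage and gauge the gap under the sample holder

## Robot

A 6-joint arm with a two-finger parallel gripper is mounted at the origin on the work surface. World frame = base frame: x ahead of the robot, y to its left, z up, the work surface at z = 0. Lengths are in m, angles in degrees, forces in N, time in s.
With the tool pointing down it reaches from about 0.35 to 0.925 m from the base axis. Payload 6.4 kg.
Tool frame: the origin (TCP) lies at the very end of the fingers, on their centre line; the grasp point (between the pads) lies 19 mm behind it; z points along the fingers, y is the line along which they close (so a half turn about z gives the same grasp; the last joint's range is limited). The gripper opens to 85 mm and grips with 20 to 120 N. Pads are 22 mm wide; open, the fingers measure 114 mm over their backs; the gripper's body (76 mm by 85 mm) begins 54 mm behind the grasp point. The pads swing forward as they close: fully open they stand 13 mm farther back than shut.
Start: joints at [-81.652, 14.043, 89.255, -0, 76.702, -9.975], TCP at [0.204, -0.617, 0.231] pointing down, gripper open.
Joint ranges: [-179.41, 179.41], [-58.25, 129.5], [7.25, 145.43], [-54.29, 234.29], [11.92, 165.04], [-157.13, 157.13]. Speed limits (degrees/s): [147.25, 147.25, 180, 180, 180, 180].

## Interface

Orientations are given as [roll, pitch, yaw] about the fixed x, y, z axes, in that order (R = Rz(yaw) Ry(pitch) Rx(roll)).
In Python, from cell import r gives the robot as it stands.
- The arm moves only by the shell command python3 -m crank 'ROWS' [FORCE]. ROWS is JSON, a list that holds one entry, the list of rows, each a list of 5 numbers: the shift along the tool's x, y, z in m, then the turn about the tool's z in rad, then the gripper's target within -1 to 1 (shut at 1, half-way at 0, fully open at -1). A call has 1 to 10 rows; each row is the pose to reach, as a shift and turn from the pose commanded when the call began, along the tool's axes at that moment; what a row does not reach only later rows make up. A row lasts 1/12 s, in which the tool goes at most 41.7 mm and 7.16 degrees, less where a joint would pass 70% of its speed; a pose out of reach is approached as far as the arm can. A call with a gripper value outside its range is refused whole. The fingers move at their own pace and stop on an object; FORCE is the grip in N (left out, the last holds). Time passes only in rows, so rows that repeat a pose let the fingers close. It gives the time, the measured TCP pose, the force, the opening and the grip force at its end, in the units of the state.
- r.get_obs(): the state, without advancing time (a new reading comes with each control period).
- r.get_image(name): name is "scene" or "top"; returns the picture (400x640x3 uint8, red, green, blue); there is no depth.
- r.camera_info(name): a dict with "fx", "fy", "cx", "cy" (pixels), "R" (3x3) and "t" (3): a world point X has camera coordinates R X + t. Camera axes: x right, y down, z forward; pixel columns grow to the right and rows downward; lengths in m; the calibration is good to about 2 mm. A picture is of the moment at which its call begins. camera_info takes no time and is no camera call.
- r.hand_in(): hands the job in; it is judged then, once.
The state is a dict: "time": time; "joint_positions": joint angles; "qd": joint speeds; "tau": joint torques, N m; "ee_pos": TCP position; "orientation": TCP orientation; "wrist_force": force on the tool from outside, world axes, zero at the start; "torque": the same for the moment, N m; "finger_gap": finger opening in m; "grip_force": force on a finger pad.
Only numpy, scipy, OpenCV 4.12 (cv2) and the standard library are available. Lean on these libraries where they do the work, as an engineer would, in place of code of your own. Each camera call takes 0.05 s, during which the arm holds its last target. There are 200 camera calls.

## Task

Take the scraper block and wipe the three loose metal chips off the front of the stage plate into the catch tray on its side, touching the chips with nothing but the scraper, then set the scraper down on the bench. Take the taper gauge by its grip and slide its blade, flat on the stage plate, straight in under the middle of the holder plate's front edge until it drags snugly between the two plates, without prising the holder plate up (3 mm is too much). Finish holding it: keep the gauge gripped, still and snug at that depth, and leave everything else on the bench alone.

Things in the scene. Friction and masses are not known exactly. Their poses are not given: they have to be found in the camera images.
- stage: Fixed stage. Origin on the bench (z = 0) under the middle of the holder plate's front edge; +x points into the gap (the way the blade goes in), +y to the catch tray. Aluminium stage plate, top face 30 mm above the bench, spanning x -70 to +80, y -70 to +55 mm. Its front (x -70 to 0) is open above and bears the chips. A black column 30 x 50 mm stands at x 55 to 85, 120 mm high with its red cap; a small red knob ends at x 112.
- tray (a point): Centre of the inner floor of the grey catch tray fixed to the stage's +y side. Outside it spans stage x -85 to +15 mm and stage y 56 to 146 mm; floor 3 mm and rim 20 mm above the bench, so the rim is 10 mm lower than the stage plate's top.
- head: Dark steel arm fixed to the front of the stage's column, carrying the sprung holder plate. Origin at the middle of the holder plate's lower front edge when that is at rest, axes as the stage's. It reaches 50 mm above its origin, 55 mm back and 22 mm to either side.
- holder_edge (a point): Middle of the lower front edge of the holder plate: aluminium, 44 mm deep (stage x 0 to 44), 70 mm wide (y +-35) and 8 mm thick, level above the stage plate. The gap between the two plates is somewhere from 3.5 to 5.5 mm, different each time, the same from front to back.
- holder (a joint): Lift of the holder plate from its rest, in m, 0 at rest, up positive, at most 0.006. It is sprung down: about 4 N lifts it off its rest, then 1.5 N more for each mm. The reading is noisy.
- gauge: Taper gauge, about 90 g, flat on the bench. Origin under the middle of its grip, on the underside; +x along the blade to the tip, z up. Black upright grip 26 (x) x 14 (y) x 48 mm high. Steel blade 14 mm wide, to x = +105 mm, underside flat; 2 mm thick at the tip, evenly to 8 mm at x = 12 (1 mm per 15.5 mm): snug 23 to 55 mm in. Snug, the push rises to some 3 to 6 N, then slowly on.
- gauge_tip (a point): Middle of the blade's tip edge, on its underside.
- scraper: Scraper block, 120 g, standing loose on the bench. Origin under its middle, on the underside; its long edge lies along x. White foot 56 mm (x) x 22 mm (y) x 12 mm high, its long sides wipe; above it a black grip 36 mm (x) x 14 mm (y), from z = 12 to 62 mm.
- chip1: Loose dark steel chip, 14 x 12 x 8 mm, 11 g, lying on the open front part of the stage plate. Origin under its middle.
- chip2: Loose dark steel chip, 14 x 12 x 8 mm, 11 g, lying on the open front part of the stage plate. Origin under its middle.
- chip3: Loose dark steel chip, 14 x 12 x 8 mm, 11 g, lying on the open front part of the stage plate. Origin under its middle.
- hexkeys: Bystander: set of hex keys in a yellow holder, about 95 x 55 x 12 mm, flat on the bench.
- dish: Bystander: clear round dish, 55 mm across, 13 mm high.
- gelbox: Bystander: flat black sample box with clear lid, 60 x 60 x 18 mm.
- driver: Bystander: screwdriver lying on the bench.
- vial: Bystander: small capped jar, 28 mm across, 55 mm high.
Not all that is in view belongs to the job. Leave any orange look-alike of the scraper alone. What is shaped like the gauge but blue is not meant.

How it is judged (in metres and radians):
On the way, in this order (a step that is already met when the one before it is completed fails the run):
1. all three chips lie in the catch tray while the scraper is held (x of chip1 in the frame of stage between -0.087 and 0.017 m and y of chip1 in the frame of stage between 0.055 and 0.147 m and height (world z) of each of chip1, chip2, chip3 below 0.024 m and x of chip2 in the frame of stage between -0.087 and 0.017 m and y of chip2 in the frame of stage between 0.055 and 0.147 m and x of chip3 in the frame of stage between -0.087 and 0.017 m and y of chip3 in the frame of stage between 0.055 and 0.147 m and contact force between the fingers and scraper above 0.5 N), for 0.1 s.
2. the scraper is set down on the bench and let go (height (world z) of scraper below 0.02 m and contact force between the fingers and scraper below 0.05 N and linear speed of scraper below 0.03 m/s), for 0.2 s.
At the end, for the whole second after the job is handed in: Chips in the tray, scraper on the bench. Gauge gripped and still, blade at least 15 mm in, within 15 mm of the middle of the front edge, 0.15 rad of square and 0.06 rad of level, bearing on the stage plate and pressing the holder plate with over 1.5 N, the holder plate lifted under 3 mm (x of chip1 in the frame of stage between -0.087 and 0.017 m and y of chip1 in the frame of stage between 0.055 and 0.147 m and height (world z) of each of chip1, chip2, chip3 below 0.024 m and x of chip2 in the frame of stage between -0.087 and 0.017 m and y of chip2 in the frame of stage between 0.055 and 0.147 m and x of chip3 in the frame of stage between -0.087 and 0.017 m and y of chip3 in the frame of stage between 0.055 and 0.147 m and height (world z) of scraper below 0.02 m and horizontal distance between scraper and tray above 0.08 m and x of gauge_tip in the frame of stage between 0.015 and 0.092 m and y of gauge_tip in the frame of stage between -0.015 and 0.015 m and angle between the x axis of gauge and the x axis of stage, either way round below 0.15 rad and angle between gauge's own z axis and vertical below 0.06 rad and contact force between gauge and head above 1.5 N and contact force between gauge and stage above 0.3 N and value of joint holder below 0.003 m and contact force between the fingers and gauge above 2 N and linear speed of gauge below 0.01 m/s); the arm keeps its last pose, push and grip.
It fails at once if a chip is touched by the fingers or the gauge (contact force between any of the fingers, gauge and chip1 above 0.3 N or contact force between any of the fingers, gauge and chip2 above 0.3 N or contact force between any of the fingers, gauge and chip3 above 0.3 N).
It fails at once if the holder plate is prised up by 3 mm (value of joint holder above 0.003 m).
It fails at once if a bystander is moved by more than 20 mm (distance of any of hexkeys, dish, gelbox, driver, vial from where it was at the start of the episode above 0.02 m).
It also fails if it takes over 72 s, if anything falls off the work surface, if the arm or the gripper's body presses on something with over 40 N, if the wrist force passes 120 N, or if a joint passes its speed limit or range.

## Working session

There is one attempt and no reset: what is moved stays moved. The work goes in short steps, Python scripts to look and compute and a shell command to move; the robot and the scene stay as the last step left them, time stands still between calls to the robot, and variables do not carry over. Pictures are saved under pics/ and viewed, at most 10 in all, crops included, and the job is handed in when it is done.

```bash
ls; mkdir -p pics
python3 - <<'E'
from cell import r
import cv2
for n in("scene","top"):
    cv2.imwrite(f"pics/{n}0.png",r.get_image(n)[:,:,::-1]); c=r.camera_info(n); print(n,c)
print(r.get_obs())
E
```

```text
pics
scene {'fx': 379.8212988404668, 'fy': 379.8212988404668, 'cx': 304.5526350575701, 'cy': 198.63510592898783, 'R': array([[ 0.82872404,  0.55962485, -0.00604009],
       [ 0.45092509, -0.67406993, -0.58506093],
       [-0.33148608,  0.48213043, -0.81096685]]), 't': array([-0.44536483, -0.17617673,  1.18689564])}
top {'fx': 449.83283368171834, 'fy': 449.83283368171834, 'cx': 316.45750070567294, 'cy': 198.39940652180653, 'R': array([[ 0.01759696, -0.99982042,  0.00703341],
       [-0.98967685, -0.01841826, -0.14212844],
       [ 0.14223246, -0.00445977, -0.98982324]]), 't': array([0.03032884, 0.53704754, 1.27217405])}
{'time': 0.1, 'joint_positions': array([-8.16531514e+01,  1.40798600e+01,  8.93186872e+01,  1.50416806e-03,
        7.67026345e+01, -9.97421286e+00]), 'qd': array([-0.03726959,  0.01930078, -0.09844435,  0.02559096,  0.04859814,
        0.0253994 ]), 'tau': array([-3.82815460e-04, -4.30671573e+01, -3.27128935e+01, -1.48253002e-04,
        2.86514274e-03,  5.98051059e-06]), 'ee_pos': array([ 0.20426949, -0.61653358,  0.23028626]), 'orientation': array([-1.79900601e+02, -1.89662646e-02,  1.83206978e+01]), 'wrist_force': array([ 0.24582685, -0.89287251, -0.23679994]), 'torque': array([-0.02981428, -0.00684058,  0.00855649]), 'grip_force': 0.0, 'finger_gap': 0.08523903264672554}
```

View pics/top0.png

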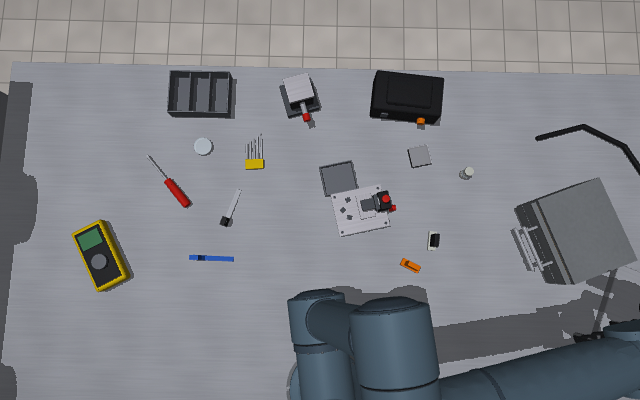

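View pics/scene0.png

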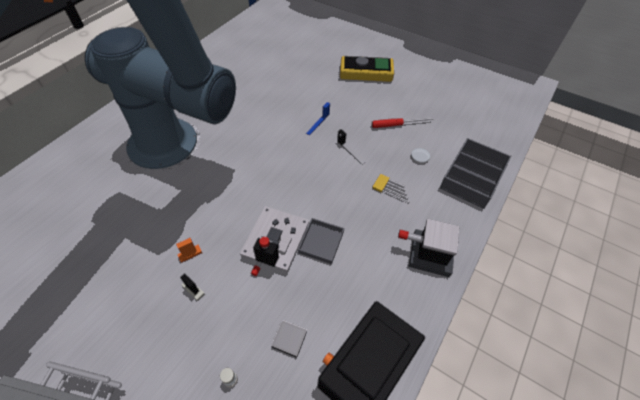

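The top picture shows the stage at about (361,210) with the tray at (338,178) and the knob to the right. The gauge grip is near (226,221) with its tip at (239,189), and the scraper is at (433,240). The scene picture agrees. I'll enlarge both the stage area and the tools.

```bash
cat > h.py <<'E'
import numpy as np, cv2
from cell import r
def world(n,px,z):
    c=r.camera_info(n); d=c["R"].T@np.array([(px[0]-c["cx"])/c["fx"],(px[1]-c["cy"])/c["fy"],1.])
    o=-c["R"].T@c["t"]; return o+d*(z-o[2])/d[2]
def proj(n,X):
    c=r.camera_info(n); p=np.atleast_2d(X)@c["R"].T+c["t"]
    return np.c_[p[:,0]/p[:,2]*c["fx"]+c["cx"],p[:,1]/p[:,2]*c["fy"]+c["cy"]]
def save(im,name,box,k):
    x0,y0,x1,y1=box; cv2.imwrite("pics/"+name,cv2.resize(im[y0:y1,x0:x1,::-1],None,fx=k,fy=k,interpolation=cv2.INTER_CUBIC))
E
python3 - <<'E'
from h import *
im=cv2.imread("pics/top0.png")[:,:,::-1]
a=cv2.resize(im[150:245,310:405],None,fx=6,fy=6,interpolation=cv2.INTER_CUBIC)
b=cv2.resize(im[183:230,212:247],None,fx=6,fy=6,interpolation=cv2.INTER_CUBIC)
c=cv2.resize(im[223:258,412:447],None,fx=6,fy=6,interpolation=cv2.INTER_CUBIC)
o=np.zeros((570,780,3),np.uint8);o[:,:570]=a;o[:282,570:]=b;o[290:500,570:]=c
cv2.imwrite("pics/crop1.png",o[:,:,::-1])
E
```

```text
(no output)
```

View pics/crop1.png

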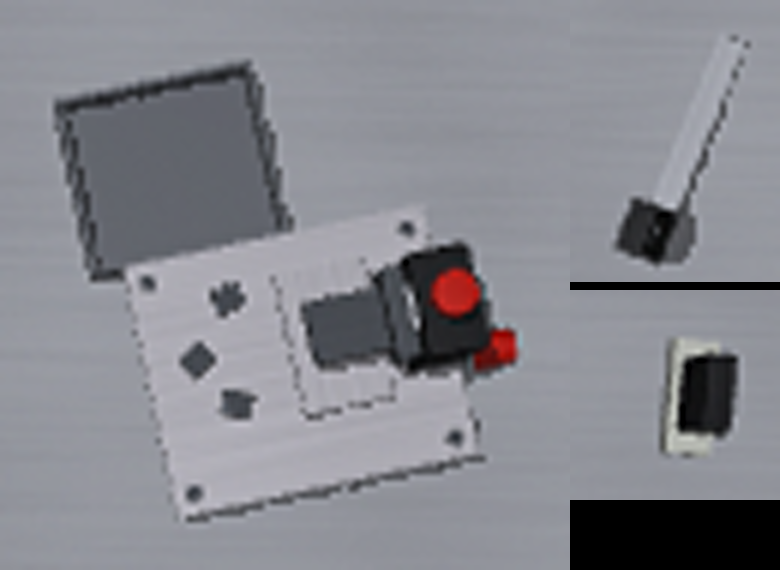

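Run:
```python
from h import *
from scipy.optimize import least_squares
A=lambda u,v:(u/6+310,v/6+150)
m=np.array([[-70,55],[-70,-70],[80,55],[80,-70]])/1e3
w=np.array([world("top",A(*p),.03)[:2] for p in[(127,265),(180,518),(425,208),(482,457)]])
def T(p,m): c,s=np.cos(p[2]),np.sin(p[2]); return m@np.array([[c,s],[-s,c]])+p[:2]
s=least_squares(lambda p:(T(p,m)-w).ravel(),[.4,0,-1.4]);p=s.x
print("stage",p,np.degrees(p[2]),"res mm",(T(p,m)-w)*1e3)
inv=lambda q:np.array([[np.cos(p[2]),np.sin(p[2])],[-np.sin(p[2]),np.cos(p[2])]])@(np.array(q)[:2]-p[:2])
for q in[(228,298),(198,360),(238,404)]: x=world("top",A(*q),.036);print("chip",x,inv(x)*1e3)
for q in[(55,103),(248,65),(95,278),(292,228)]: print("tray",inv(world("top",A(*q),.02))*1e3)
for q in[(274,277),(306,417)]: print("edge",inv(world("top",A(*q),.042))*1e3)
G=lambda u,v:((u-570)/6+212,v/6+183)
tip=world("top",G(735,38),.002);b=world("top",G(674,203),.006);d=(tip-b)[:2];print("len",np.linalg.norm(d));d/=np.linalg.norm(d)
print("tip",tip,"yaw",np.degrees(np.arctan2(d[1],d[0])),"gauge",tip[:2]-.105*d, "griptop",world("top",G(643,230),.048))
S=lambda u,v:((u-570)/6+412,(v-290)/6+223)
a=world("top",S(668,338),.012);b=world("top",S(662,455),.012);print("scr edge",a,b,np.linalg.norm(a-b),np.degrees(np.arctan2(*(a-b)[1::-1])))
print("griptop",[world("top",S(*q),.062) for q in[(688,353),(737,353),(680,433),(728,436)]])
```

```text
stage [ 0.51145814 -0.0831207  -1.35534281] -77.65542280433192 res mm [[-0.73324853 -0.02417124]
 [ 0.27543887  0.45083543]
 [ 0.27497567 -0.51344409]
 [ 0.182834    0.0867799 ]]
chip [ 0.53471147 -0.05207402  0.036     ] [-25.35752889  29.35318318]
chip [ 0.50408804 -0.03775718  0.036     ] [-45.89035496   2.49858963]
chip [ 0.48302301 -0.05730762  0.036     ] [-31.29543395 -22.2591104 ]
tray [-87.90567879 143.98845003]
tray [ 10.30030427 144.1678334 ]
tray [-85.94339314  53.88084015]
tray [14.55961659 59.31934788]
edge [-1.98045214 34.31258343]
edge [ -1.08521839 -35.31669752]
len 0.08767595528585075
tip [0.56479379 0.27117171 0.002     ] yaw -17.222099869346085 gauge [0.46450154 0.30225974] griptop [0.46369344 0.30339442 0.048     ]
scr edge [ 0.44928452 -0.29139163  0.012     ] [ 0.39210587 -0.28744154  0.012     ] 0.05731493036616019 -3.951897405576832
griptop [array([ 0.43861993, -0.28798133,  0.062     ]), array([ 0.43903847, -0.31116077,  0.062     ]), array([ 0.40095137, -0.28350439,  0.062     ]), array([ 0.39995083, -0.3060849 ,  0.062     ])]
```

```bash
cat >> h.py <<'E'
STG=np.array([0.5115,-0.0831,np.radians(-77.66)])
def st(x,y):
    c,s=np.cos(STG[2]),np.sin(STG[2]); return STG[:2]+[c*x-s*y,s*x+c*y]
def inst(q):
    c,s=np.cos(STG[2]),np.sin(STG[2]); d=np.array(q)[:2]-STG[:2]; return np.array([c*d[0]+s*d[1],-s*d[0]+c*d[1]])
def go(xy,z,yaw):
    "tool-frame shift and turn from the measured pose"
    from scipy.spatial.transform import Rotation as Ro
    o=r.get_obs(); R=Ro.from_euler('xyz',o['orientation'],degrees=True).as_matrix()
    d=R.T@(np.array([*xy,z])-o['ee_pos']); t=(o['orientation'][2]-yaw+180)%360-180
    print("shift",d.round(4),"turn",round(np.radians(t),4),"joints",o['joint_positions'].round(1))
E
python3 -c "
from h import *
go((.420,-.299),.13,-5.5)"
```

```text
shift [ 0.3046 -0.2335  0.1008] turn 0.4157 joints [-81.7  14.1  89.3   0.   76.7 -10. ]
```

```bash
python3 -m crank '[[[0.305,-0.2335,0.1,0.416,-1],[0.305,-0.2335,0.1,0.416,-1],[0.305,-0.2335,0.1,0.416,-1],[0.305,-0.2335,0.1,0.416,-1],[0.305,-0.2335,0.1,0.416,-1],[0.305,-0.2335,0.1,0.416,-1],[0.305,-0.2335,0.1,0.416,-1],[0.305,-0.2335,0.1,0.416,-1],[0.305,-0.2335,0.1,0.416,-1],[0.305,-0.2335,0.1,0.416,-1]]]' 40; python3 -c "
from h import *
go((.420,-.299),.13,-5.5)
save(r.get_image('top'),'t1.png',(390,200,480,290),6)"
```

```text
time: 0.93
ee_pos: [0.4211, -0.2953, 0.1294]
orientation: [-179.8, 0.1, -5.4]
wrist_force: [0.4, -0.4, -0.7]
finger_gap: 0.0854
grip_force: 0.0
shift [-0.0008  0.0038 -0.0006] turn 0.0024 joints [-4.770e+01  2.800e+00  1.132e+02  1.000e-01  6.420e+01  4.760e+01]
```

View pics/t1.png

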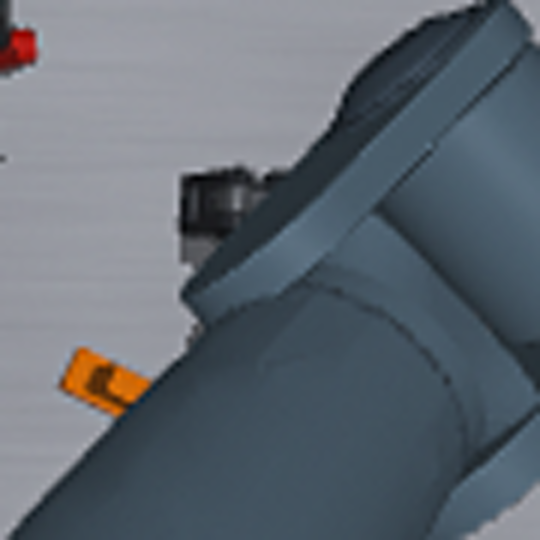

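The arm hides the scraper in this view: only the gripper at about (425,240) and the orange look-alike at (405,263) can be seen. The gripper alignment relies on the first measurement, which has ample margin, so I'll go down.

```bash
python3 -m crank '[[[0,0,0.03,0,-1],[0,0,0.06,0,-1],[0,0,0.08,0,-1],[0,0,0.095,0,-1],[0,0,0.105,0,-1],[0,0,0.107,0,-1],[0,0,0.107,0,-1]]]'; python3 -c "
from h import *
go((.420,-.299),.023,-5.5)"
```

```text
time: 1.57
ee_pos: [0.4202, -0.2994, 0.0239]
orientation: [-180.0, 0.0, -5.5]
wrist_force: [0.6, -0.8, -0.0]
finger_gap: 0.0854
grip_force: 0.0
shift [-0.0002 -0.0004  0.0009] turn -0.0004 joints [-48.1  13.5 114.7  -0.   51.9  47.4]
```

```bash
python3 -m crank '[[[0,0,0,0,1],[0,0,0,0,1],[0,0,0,0,1],[0,0,0,0,1],[0,0,0,0,1],[0,0,0,0,1],[0,0,0,0,1],[0,0,0,0,1]]]' 40; python3 -m crank '[[[0,0,-0.01,0,1],[0,0,-0.03,0,1],[0,0,-0.06,0,1],[0,0,-0.08,0,1],[0,0,-0.08,0,1],[0,0,-0.08,0,1]]]'; python3 -c "
from h import *
go(st(-37,-52)if 0 else st(-.037,-.052),.105,-77.66)
print(inst(r.get_obs()['ee_pos']))
cv2.imwrite('pics/s2.png',r.get_image('scene')[150:350,100:350,::-1].repeat(3,0).repeat(3,1)[:600,:750])"
```

```text
time: 2.23
ee_pos: [0.4206, -0.2997, 0.0246]
orientation: [180.0, -0.0, -5.5]
wrist_force: [-0.5, 0.1, 2.9]
finger_gap: 0.0137
grip_force: 43.4
time: 2.73
ee_pos: [0.421, -0.3, 0.1056]
orientation: [179.9, -0.1, -5.5]
wrist_force: [-0.2, -0.6, -1.9]
finger_gap: 0.0131
grip_force: 42.9
shift [ 8.400e-03 -2.439e-01  2.000e-04] turn 1.2593 joints [-48.1   5.1 113.7   0.   61.1  47.5]
[ 0.19254366 -0.13477023]
```

View pics/s2.png

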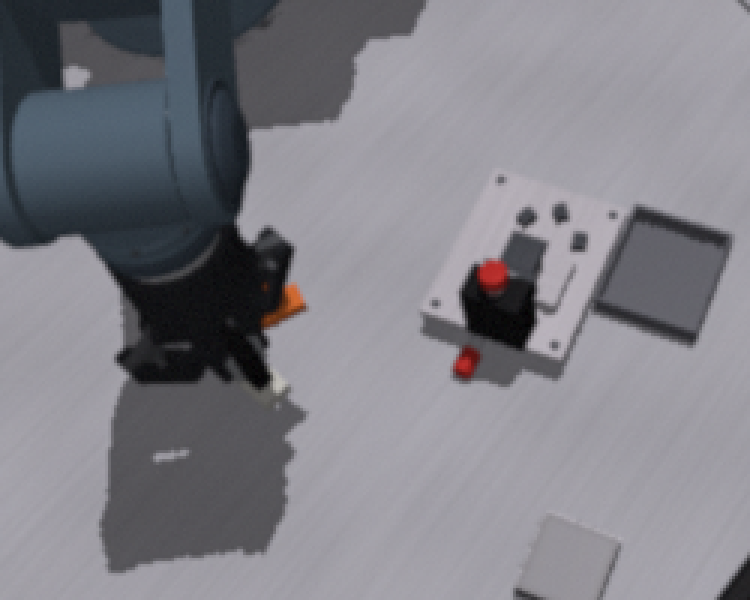

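Scene picture: the scraper's white foot (crop ~(275,385)) is lifted in the fingers. The stage and chips (crop ~(525,215), (560,212), (578,240)) haven't moved. Yaw -77.7 would take joint 6 to its limit, so I'll use 102.3.

```bash
python3 -m crank '[[[0.001,-0.025,0,-0.12,1],[0.002,-0.05,0,-0.24,1],[0.003,-0.08,0,-0.36,1],[0.004,-0.11,0,-0.48,1],[0.005,-0.14,0,-0.6,1],[0.006,-0.17,0,-0.72,1],[0.007,-0.2,0,-0.84,1],[0.008,-0.22,0,-0.96,1],[0.008,-0.235,0,-1.08,1],[0.0084,-0.244,0,-1.2,1]]]' ; python3 -m crank '[[[0,0,0,-0.12,1],[0,0,0,-0.24,1],[0,0,0,-0.36,1],[0,0,0,-0.48,1],[0,0,0,-0.6,1],[0,0,0,-0.68,1],[0,0,0,-0.68,1],[0,0,0,-0.68,1]]]'; python3 -c "
from h import *
go(st(-.037,-.052),.056,102.34)
print(inst(r.get_obs()['ee_pos']))"
```

```text
time: 3.62
ee_pos: [0.4506, -0.0551, 0.1022]
orientation: [-179.7, 0.0, 63.7]
wrist_force: [-0.5, -1.1, -0.6]
finger_gap: 0.0135
grip_force: 42.8
time: 4.28
ee_pos: [0.4512, -0.057, 0.1029]
orientation: [-179.9, -0.1, 102.1]
wrist_force: [0.1, 0.2, -2.0]
finger_gap: 0.0136
grip_force: 42.8
shift [-0.0014  0.0015  0.0469] turn -0.0046 joints [-21.5  -3.1 122.3   0.   60.9 -33.6]
[-0.03837383 -0.05335298]
```

```bash
python3 -m crank '[[[-0.001,0,0.015,0,1],[-0.002,0,0.03,0,1],[-0.002,0,0.04,0,1],[-0.002,0,0.046,0,1],[-0.002,0,0.047,0,1],[-0.002,0,0.047,0,1]]]' ; python3 -c "
from h import *
go(st(-.036,.066),.056,102.34)
print(inst(r.get_obs()['ee_pos']))
save(r.get_image('scene'),'s3.png',(220,180,360,280),5)"
```

```text
time: 4.78
ee_pos: [0.4525, -0.0593, 0.0569]
orientation: [-180.0, -0.0, 102.2]
wrist_force: [0.7, -0.1, -2.4]
finger_gap: 0.0139
grip_force: 42.9
shift [0.0005 0.1186 0.0008] turn -0.0029 joints [-21.8   2.1 123.    0.   54.9 -33.9]
[-0.03588731 -0.05258961]
```

View pics/s3.png

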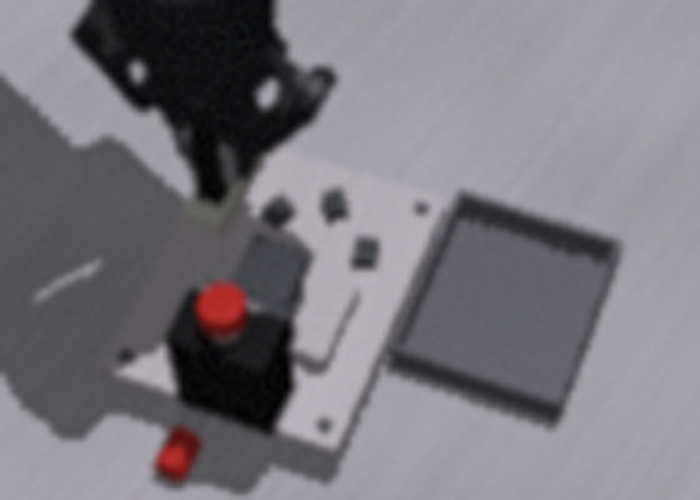

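The foot (crop ~(210,210)) is on the plate behind all three chips. I'll wipe at about 0.1 m/s.

```bash
python3 -m crank '[[[0,0.006,0.0005,0,1],[0,0.013,0.0005,0,1],[0,0.02,0.0005,0,1],[0,0.027,0.0005,0,1],[0,0.034,0.0005,0,1],[0,0.041,0.0005,0,1],[0,0.048,0.0005,0,1],[0,0.055,0.0005,0,1],[0,0.062,0.0005,0,1],[0,0.069,0.0005,0,1]]]'; python3 -m crank '[[[0,0.007,0,0,1],[0,0.014,0,0,1],[0,0.021,0,0,1],[0,0.028,0,0,1],[0,0.035,0,0,1],[0,0.042,0,0,1],[0,0.048,0,0,1],[0,0.051,0,0,1],[0,0.051,0,0,1]]]'; python3 -c "
from h import *
print(inst(r.get_obs()['ee_pos']))
save(r.get_image('scene'),'s4.png',(220,180,360,280),5)"
```

```text
time: 5.67
ee_pos: [0.5208, -0.0446, 0.0567]
orientation: [-180.0, -0.0, 102.2]
wrist_force: [0.5, -0.3, -0.5]
finger_gap: 0.0134
grip_force: 42.8
time: 6.42
ee_pos: [0.5707, -0.034, 0.0569]
orientation: [180.0, 0.0, 102.2]
wrist_force: [-0.0, -0.1, -1.6]
finger_gap: 0.0135
grip_force: 42.8
[-0.03535054  0.06835025]
```

View pics/s4.png

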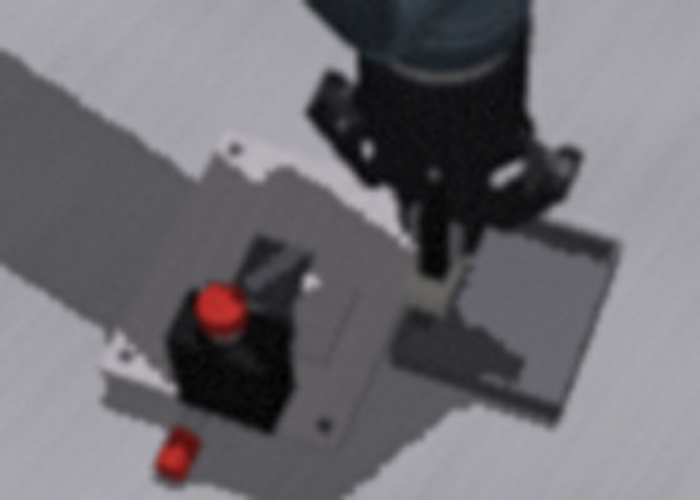

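The stage front looks clear, and the chips are presumably hidden behind the foot. I'll lift and back off, then look in the tray while still holding the scraper.

```bash
python3 -m crank '[[[0,0,-0.02,0,1],[0,0,-0.045,0,1],[0,-0.03,-0.05,0,1],[0,-0.06,-0.05,0,1],[0,-0.09,-0.05,0,1],[0,-0.12,-0.05,0,1],[0,-0.15,-0.05,0,1],[0,-0.16,-0.05,0,1]]]'; python3 -c "
from h import *
a=r.get_image('scene')[185:275,235:355];b=r.get_image('top')[145:235,300:420]
o=np.hstack([a,b]);cv2.imwrite('pics/s5.png',cv2.resize(o[:,:,::-1],None,fx=3.3,fy=3.3,interpolation=cv2.INTER_CUBIC))
go((.420,-.300),.10,102.34)
"
```

```text
time: 7.13
ee_pos: [0.4097, -0.0675, 0.1056]
orientation: [-179.8, -0.1, 102.2]
wrist_force: [-0.0, -0.0, -2.3]
finger_gap: 0.0134
grip_force: 42.7
shift [-0.2288 -0.0407  0.0063] turn -0.0041 joints [-25.   -9.3 127.5  -0.   61.8 -37.1]
```

View pics/s5.png

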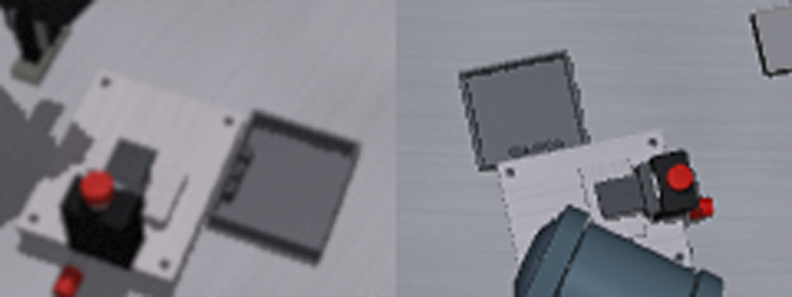

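All three chips lie in the tray along its stage-side wall (left crop ~(235,175), right crop ~(537,150)), and the plate is clear. Next I'll set the scraper down beside the stage, at stage (0,-125).

```bash
python3 -m crank '[[[-0.015,-0.015,0,0,1],[-0.03,-0.028,0,0,1],[-0.037,-0.033,0.015,0,1],[-0.037,-0.033,0.035,0,1],[-0.037,-0.033,0.055,0,1],[-0.037,-0.033,0.07,0,1],[-0.037,-0.033,0.078,0,1],[-0.037,-0.033,0.0805,0,1],[-0.037,-0.033,0.081,0,1],[-0.037,-0.033,0.081,0,1]]]'; python3 -c "
from h import *
print(inst(r.get_obs()['ee_pos']))"; python3 -m crank '[[[0,0,0,0,0],[0,0,0,0,0],[0,0,0,0,0],[0,0,0,0,0],[0,0,0,0,0]]]'
```

```text
time: 8.07
ee_pos: [0.3901, -0.1113, 0.0265]
orientation: [179.9, 0.1, 102.2]
wrist_force: [0.3, 0.6, -1.4]
finger_gap: 0.0137
grip_force: 42.8
[ 0.00162837 -0.1246589 ]
time: 8.48
ee_pos: [0.3894, -0.1112, 0.0262]
orientation: [180.0, 0.0, 102.2]
wrist_force: [0.0, 0.2, 0.5]
finger_gap: 0.0429
grip_force: 0.0
```

```bash
python3 -m crank '[[[0,0,0,0,0],[0,0,-0.03,0,0],[0,0,-0.07,0,0],[0,0,-0.11,0,-1],[0,0,-0.15,0,-1],[0,0,-0.15,0,-1]]]'; python3 -c "
from h import *
go((.464,.3027),.15,162.8)"
```

```text
time: 8.98
ee_pos: [0.3935, -0.1136, 0.1844]
orientation: [179.3, 0.6, 102.2]
wrist_force: [-0.0, -0.9, 0.6]
finger_gap: 0.077
grip_force: 0.0
shift [0.3923 0.1566 0.0318] turn -1.0574 joints [-32.1 -18.5 125.9   0.   71.7 -44.3]
```

```bash
python3 -m crank '[[[0.03,0.012,0.01,-0.1,-1],[0.07,0.028,0.03,-0.2,-1],[0.11,0.044,0.03,-0.3,-1],[0.15,0.06,0.03,-0.4,-1],[0.19,0.076,0.03,-0.5,-1],[0.23,0.092,0.03,-0.6,-1],[0.27,0.108,0.03,-0.7,-1],[0.31,0.124,0.03,-0.8,-1],[0.35,0.14,0.03,-0.92,-1],[0.38,0.152,0.03,-1.04,-1]]]'; python3 -m crank '[[[0.01,0.008,0,-0.02,-1],[0.01,0.008,0,-0.02,-1],[0.01,0.008,0,-0.02,-1]]]';python3 -c "
from h import *
a=r.get_image('top')[140:290,170:320];b=r.get_image('scene')[70:220,280:430]
o=np.hstack([a,b]);cv2.imwrite('pics/g1.png',cv2.resize(o[:,:,::-1],None,fx=2.6,fy=2.6,interpolation=cv2.INTER_CUBIC))
go((.464,.3027),.02,162.8)"
```

```text
time: 9.82
ee_pos: [0.4562, 0.289, 0.1454]
orientation: [-180.0, 0.0, 162.2]
wrist_force: [0.6, 0.2, 0.4]
finger_gap: 0.0849
grip_force: 0.0
time: 10.07
ee_pos: [0.4488, 0.2975, 0.1451]
orientation: [-179.9, -0.0, 163.0]
wrist_force: [-0.4, -0.4, -1.1]
finger_gap: 0.0855
grip_force: 0.0
shift [-0.0122  0.0104  0.1255] turn 0.0008 joints [ 21.3   4.7 109.4  -0.   66.  -51.5]
```

View pics/g1.png

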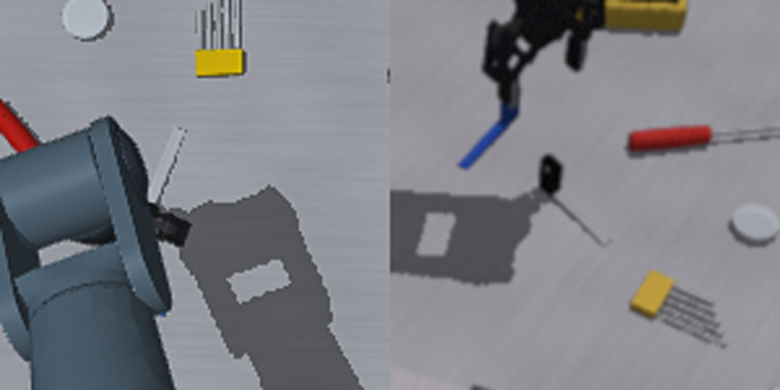

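The fingers are above and slightly short of the gauge. In the scene crop the tip is at (607,243) and the grip at (550,172). I'll cross-check these and then descend.

```bash
python3 -c "
from h import *
f=lambda u,v:((u-390)/2.6+280,v/2.6+70)
print(world('scene',f(607,243),.002),world('scene',f(551,160),.048))"; python3 -m crank '[[[-0.006,0.005,0.02,0,-1],[-0.012,0.0104,0.05,0,-1],[-0.0122,0.0104,0.075,0,-1],[-0.0122,0.0104,0.075,0,-1],[-0.0122,0.0104,0.075,0,-1]]]'; python3 -c "
from h import *
go((.464,.3027),.012,162.8)"
```

```text
[0.56591287 0.27045183 0.002     ] [0.46555908 0.30769704 0.048     ]
time: 10.58
ee_pos: [0.4633, 0.3022, 0.0698]
orientation: [-179.9, -0.1, 162.8]
wrist_force: [-0.4, 0.1, 0.4]
finger_gap: 0.0854
grip_force: 0.0
shift [-0.0006  0.0008  0.0578] turn 0.0002 joints [ 21.4  13.2 108.9  -0.   58.1 -51.4]
```

```bash
python3 -m crank '[[[0,0,0.02,0,-1],[0,0,0.04,0,-1],[0,0,0.053,0,-1],[0,0,0.057,0,-1],[0,0,0.057,0,-1],[0,0,0.057,0,1],[0,0,0.057,0,1],[0,0,0.057,0,1],[0,0,0.057,0,1],[0,0,0.057,0,1]]]' 60;  python3 -m crank '[[[0,0,0,0,1],[0,0,0,0,1],[0,0,0,0,1],[0,0,0,0,1]]]'
```

```text
time: 11.42
ee_pos: [0.4645, 0.304, 0.0144]
orientation: [180.0, 0.0, 162.9]
wrist_force: [0.1, 0.8, -0.3]
finger_gap: 0.0254
grip_force: 0.0
time: 11.75
ee_pos: [0.4645, 0.3041, 0.0143]
orientation: [180.0, 0.0, 162.9]
wrist_force: [-1.5, 0.7, 3.3]
finger_gap: 0.0131
grip_force: 58.9
```

```bash
python3 -m crank '[[[0,0,-0.01,0,1],[0,0,-0.03,0,1],[0,0,-0.06,0,1],[0,0,-0.09,0,1],[0,0,-0.12,0,1],[0,0,-0.12,0,1],[0,0,-0.12,0,1]]]'; python3 -c "
from h import *
go(st(-.16,0),.12,102.34)"
```

```text
time: 12.33
ee_pos: [0.4652, 0.3043, 0.1361]
orientation: [179.9, 0.2, 162.9]
wrist_force: [-1.0, 0.2, -1.6]
finger_gap: 0.013
grip_force: 58.4
shift [-0.0793 -0.2174  0.0158] turn 1.0577 joints [ 21.5   7.5 107.3  -0.   64.9 -51.4]
```

```bash
python3 -m crank '[[[-0.006,-0.018,0,0.1,1],[-0.014,-0.04,0,0.2,1],[-0.023,-0.063,0,0.3,1],[-0.032,-0.087,0,0.4,1],[-0.041,-0.111,0,0.5,1],[-0.05,-0.136,0,0.6,1],[-0.059,-0.16,0,0.72,1],[-0.067,-0.183,0,0.84,1],[-0.075,-0.205,0.005,0.96,1],[-0.079,-0.217,0.01,1.058,1]]]'; python3 -m crank '[[[0,0,0,0,1],[0,0,0,0,1],[0,0,0,0,1],[0,0,0,0,1]]]'; python3 -c "
from h import *
go(st(-.14,0),.065,102.34)
a=r.get_image('top')[150:245,300:405];b=r.get_image('scene')[170:265,230:335]
o=np.hstack([a,b]);cv2.imwrite('pics/i1.png',cv2.resize(o[:,:,::-1],None,fx=3.8,fy=3.8,interpolation=cv2.INTER_CUBIC))"
```

```text
time: 13.17
ee_pos: [0.4748, 0.0712, 0.1221]
orientation: [-179.8, -0.0, 101.9]
wrist_force: [-0.2, -0.4, -1.1]
finger_gap: 0.0132
grip_force: 58.6
time: 13.5
ee_pos: [0.4757, 0.074, 0.1235]
orientation: [-180.0, -0.0, 102.5]
wrist_force: [0.1, -0.1, -1.2]
finger_gap: 0.0132
grip_force: 58.5
shift [-0.0212  0.0014  0.0585] turn 0.002 joints [ -4.7  -1.3 118.1   0.   63.2 -17.1]
```

View pics/i1.png

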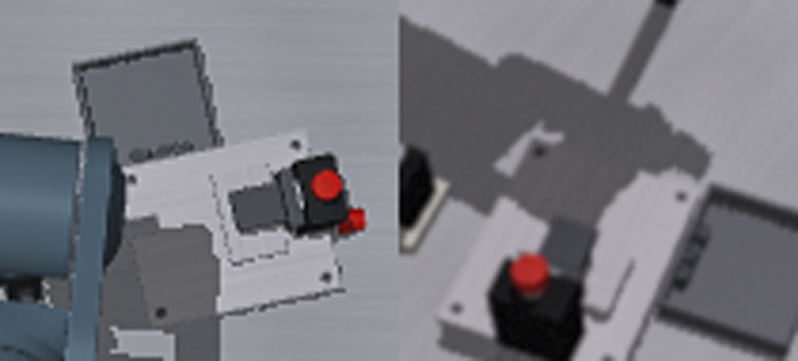

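The blade points into the stage (scene crop, tip ~(618,97)). The chips are in the tray and the scraper is on the bench (crop ~(425,215)). I'll check the tip laterally and then lower.

```bash
python3 -c "
from h import *
o=r.get_obs();y=np.radians(o['orientation'][2]);t=o['ee_pos'][:2]-.105*np.array([np.cos(y),np.sin(y)])
print('pred',inst(t)*1e3,'seen',inst(world('scene',((618-399)/3.8+230,97/3.8+170),o['ee_pos'][2]-.0133))*1e3)
"; python3 -m crank '[[[-0.01,0.001,0.015,0,1],[-0.02,0.001,0.035,0,1],[-0.021,0.001,0.05,0,1],[-0.021,0.001,0.058,0,1],[-0.021,0.001,0.058,0,1],[-0.021,0.001,0.058,0,1]]]'; python3 -c "
from h import *
go(st(-.115,0),.0445,102.34);print(inst(r.get_obs()['ee_pos'])*1e3)"
```

```text
pred [-56.0744798   -1.00356722] seen [-71.21851994   1.15141607]
time: 14.1
ee_pos: [0.4814, 0.0533, 0.0659]
orientation: [-180.0, -0.0, 102.4]
wrist_force: [0.0, -0.0, 0.1]
finger_gap: 0.0133
grip_force: 58.5
shift [-0.0247  0.0002  0.0214] turn 0.0006 joints [ -7.1   4.9 119.    0.   56.2 -19.5]
[-139.71732936   -0.20710324]
```

```bash
python3 -c "
from h import *
P=np.array([.4757,.0740,.1235]);y=np.radians(102.5);ax=-np.array([np.cos(y),np.sin(y),0])
for pit in(-8,-4,0,4):
  a=ax*np.cos(np.radians(pit))+[0,0,np.sin(np.radians(pit))]
  B=P+[0,0,-.0123]
  print(pit,[((proj('scene',B+a*s)[0]-[230,170])*3.8+[399,0]).round(0) for s in(.02,.05,.08,.105)])
im=cv2.imread('pics/i1.png').mean(2)
for v in range(4,150,8): print(v,im[v,560:720:5].round().astype(int))
"
```

```text
-8 [array([656.,  19.]), array([639.,  56.]), array([622.,  93.]), array([607., 125.])]
-4 [array([656.,  18.]), array([639.,  53.]), array([621.,  89.]), array([606., 119.])]
0 [array([656.,  17.]), array([639.,  50.]), array([621.,  84.]), array([605., 113.])]
4 [array([656.,  15.]), array([638.,  46.]), array([620.,  78.]), array([605., 106.])]
4 [157 158 159 158 158 158 156 154 153 155 156 157 156 156 158 158 159 159
 136  82  54  38  27  77 141 157 156 155 158 156 157 157]
12 [157 158 156 156 156 154 154 153 155 155 156 156 156 156 156 157 157 142
 101  82  82  79  87 138 157 154 156 156 158 157 158 157]
20 [156 156 156 153 152 152 153 154 156 154 156 157 156 156 157 156 146 106
  82  82  79  80 121 153 154 156 157 158 155 157 156 154]
28 [155 156 153 153 153 155 155 155 156 156 155 156 156 156 154 152 114  84
  81  81  80 108 147 154 156 156 156 156 157 154 155 155]
36 [154 152 152 152 155 155 155 156 156 156 155 155 156 154 153 124  88  80
  82  81 102 142 153 156 156 155 156 157 156 154 155 154]
44 [153 153 154 155 156 156 156 157 155 156 158 155 155 154 132  92  81  82
  79 
[... 1101 characters left out ...]
 160 160 159 160 159 157]
116 [ 86  85  86  86  86  85  85  86  85  83  84  83  85  85  84  85  85  86
  85  85  97 138 160 161 162 160 160 161 160 158 159 158]
124 [ 85  87  87  86  86  87  87  86  87  87  86  86  85  86  85  86  87  85
  85  86  85  94 116 158 163 162 162 161 161 159 160 161]
132 [117  92  85  86  86  87  87  86  86  86  85  86  87  86  86  86  86  86
  88  86  86  84  98 123 107 130 148 159 161 162 160 160]
140 [131  94  85  87  87  87  88  86  87  87  86  86  87  86  85  87  86  87
  86  86  88  88  88  87  86  84  89 120 155 163 161 160]
148 [ 90  89  89  88  87  88  88  87  86  87  87  87  88  87  86  87  86  88
  88  89  87  87  88  87  87  86  87  88  93 118 157 161]
```

The blade has the same brightness as the shadow, so the tip I read was only the shadow's edge. The blade line fits a level pitch and the predicted tip. I'll lower it to the plate.

```bash
python3 -m crank '[[[0,0,0.008,0,1],[0,0,0.016,0,1],[0,0,0.019,0,1],[0,0,0.0195,0,1],[0,0,0.0195,0,1],[0,0,0.0195,0,1],[0,0,0.0195,0,1]]]';python3 -m crank '[[[0,0,0.0005,0,1],[0,0,0.0005,0,1],[0,0,0.0005,0,1],[0,0,0.0005,0,1]]]'; python3 -m crank '[[[0,0,0.0005,0,1],[0,0,0.0005,0,1],[0,0,0.0005,0,1],[0,0,0.0005,0,1]]]'
```

```text
time: 14.68
ee_pos: [0.4818, 0.0529, 0.0466]
orientation: [180.0, 0.0, 102.3]
wrist_force: [0.1, -0.7, -0.2]
finger_gap: 0.0134
grip_force: 58.5
time: 15.02
ee_pos: [0.4815, 0.0529, 0.0459]
orientation: [180.0, 0.0, 102.3]
wrist_force: [-0.1, -0.2, -1.2]
finger_gap: 0.0129
grip_force: 58.5
time: 15.35
ee_pos: [0.4814, 0.0529, 0.0453]
orientation: [-180.0, 0.0, 102.3]
wrist_force: [-0.2, -0.7, -1.2]
finger_gap: 0.0137
grip_force: 58.5
```

```bash
for i in 1 2 3; do python3 -m crank '[[[0,0,0.0005,0,1],[0,0,0.0005,0,1],[0,0,0.0005,0,1],[0,0,0.0005,0,1]]]'|grep -E 'ee_pos|wrist'; done; python3 -c "
from h import *
print(inst(r.get_obs()['ee_pos'])*1e3)"
```

```text
ee_pos: [0.4814, 0.0529, 0.0448]
wrist_force: [0.1, 0.5, -0.6]
ee_pos: [0.4815, 0.0529, 0.0443]
wrist_force: [0.2, 0.2, 0.5]
ee_pos: [0.4816, 0.053, 0.0441]
wrist_force: [-1.9, 2.1, 3.6]
[-139.33601996   -0.14891822]
```

Contact with the plate is made at TCP z 0.0441. Now I'll slide in.

```bash
python3 -m crank '[[[-0.005,0,-0.0002,0,1],[-0.011,0,-0.0002,0,1],[-0.017,0,-0.0002,0,1],[-0.023,0,-0.0002,0,1],[-0.029,0,-0.0002,0,1],[-0.035,0,-0.0002,0,1],[-0.041,0,-0.0002,0,1],[-0.046,0,-0.0002,0,1],[-0.048,0,-0.0002,0,1],[-0.048,0,-0.0002,0,1]]]'; python3 -m crank '[[[-0.001,0,0,0,1],[-0.002,0,0,0,1],[-0.003,0,0,0,1],[-0.004,0,0,0,1],[-0.005,0,0,0,1],[-0.006,0,0,0,1],[-0.006,0,0,0,1]]]';python3 -c "
from h import *
print(inst(r.get_obs()['ee_pos'])*1e3)"
```

```text
time: 17.18
ee_pos: [0.4921, 0.0051, 0.0442]
orientation: [180.0, 0.1, 102.3]
wrist_force: [-0.5, -1.0, 4.1]
finger_gap: 0.013
grip_force: 59.2
time: 17.77
ee_pos: [0.4932, 0.0002, 0.0442]
orientation: [180.0, -0.0, 102.3]
wrist_force: [0.1, 2.9, 5.2]
finger_gap: 0.0132
grip_force: 59.5
[-85.34313916  -0.10804536]
```

```bash
for i in 1 2 3; do python3 -m crank '[[[-0.001,0,0,0,1],[-0.002,0,0,0,1],[-0.003,0,0,0,1],[-0.003,0,0,0,1],[-0.003,0,0,0,1]]]'|grep -E 'ee_pos|wrist'; done
```

```text
ee_pos: [0.4938, -0.0027, 0.0442]
wrist_force: [-1.7, 2.9, 5.8]
ee_pos: [0.4944, -0.0056, 0.0442]
wrist_force: [-0.7, 2.8, 5.4]
ee_pos: [0.4951, -0.0085, 0.0442]
wrist_force: [-1.0, 2.9, 6.1]
```

```bash
python3 -m crank '[[[-0.001,0,-0.0003,0,1],[-0.002,0,-0.0003,0,1],[-0.003,0,-0.0003,0,1],[-0.003,0,-0.0003,0,1],[-0.003,0,-0.0003,0,1]]]'|grep -E 'ee_pos|wrist'; for i in 1 2 3; do python3 -m crank '[[[-0.001,0,0,0,1],[-0.002,0,0,0,1],[-0.003,0,0,0,1],[-0.003,0,0,0,1],[-0.003,0,0,0,1]]]'|grep -E 'ee_pos|wrist'; done
```

```text
ee_pos: [0.4955, -0.0117, 0.0443]
wrist_force: [-0.3, 1.8, 4.0]
ee_pos: [0.4962, -0.0148, 0.0442]
wrist_force: [-0.0, 1.4, 4.2]
ee_pos: [0.4968, -0.0177, 0.0443]
wrist_force: [-0.6, -0.2, 2.5]
ee_pos: [0.4975, -0.0206, 0.0443]
wrist_force: [-0.2, 0.5, 2.5]
```

```bash
for i in 1 2 3; do python3 -m crank '[[[-0.001,0,0,0,1],[-0.002,0,0,0,1],[-0.002,0,0,0,1],[-0.002,0,0,0,1],[-0.002,0,0,0,1]]]'|grep -E 'ee_pos|wrist'; done
```

```text
ee_pos: [0.4979, -0.0225, 0.0442]
wrist_force: [0.2, -0.2, 1.5]
ee_pos: [0.4983, -0.0244, 0.0442]
wrist_force: [-1.1, 0.0, 2.1]
ee_pos: [0.4986, -0.0259, 0.0442]
wrist_force: [-0.3, 4.3, 4.1]
```

```bash
for i in 1 2; do python3 -m crank '[[[-0.001,0,0,0,1],[-0.0015,0,0,0,1],[-0.0015,0,0,0,1],[-0.0015,0,0,0,1],[-0.0015,0,0,0,1]]]'|grep -E 'ee_pos|wrist'; done; python3 -c "
from h import *
o=r.get_obs();print(inst(o['ee_pos'])*1e3,o['orientation'],o['grip_force'],[k for k in o if 'hold' in k])"
```

```text
ee_pos: [0.4988, -0.0271, 0.0443]
wrist_force: [-1.3, 6.1, 3.7]
ee_pos: [0.4991, -0.0284, 0.0443]
wrist_force: [-2.1, 6.2, 3.9]
[-56.07096738  -0.43795795] [-1.79978349e+02 -8.80280450e-02  1.02310406e+02] 59.28290247917175 []
```

The push has levelled off at about 6 N at roughly 49 mm in, so it is snug. I'll let it settle and check that it holds.

```bash
for i in 1 2; do python3 -m crank '[[[0,0,0,0,1],[0,0,0,0,1],[0,0,0,0,1],[0,0,0,0,1],[0,0,0,0,1],[0,0,0,0,1]]]'|grep -E 'ee_pos|wrist|grip'; done
python3 - <<'E'
from h import *
b=r.get_image('top'); cur=b[145:235,300:420]
# chip pixels in tray vs the picture taken after the wipe
old=cv2.resize(cv2.imread('pics/s5.png')[:,396:],(120,90),interpolation=cv2.INTER_AREA)[:,:,::-1]
d=np.abs(old.astype(int)-cur).mean(2); print("tray diff",d[15:52,18:55].mean().round(1),d[15:52,18:55].max())
E
```

```text
ee_pos: [0.4991, -0.0284, 0.0442]
wrist_force: [-1.2, 7.5, 5.0]
grip_force: 59.3
ee_pos: [0.4991, -0.0284, 0.0442]
wrist_force: [-1.9, 7.0, 4.4]
grip_force: 59.3
tray diff 17.9 124.0
```

```bash
python3 -c "
from cell import r
print(r.hand_in())"
```

```text
the job is handed in; nothing more can be done
None
```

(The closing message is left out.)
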